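Feed one filter from the dispenser into the empty tray place

TASK

Push the dispenser's plunger all the way in once with the fingertips, so that one round filter comes out onto the tray, and let the plunger spring back out. Then nudge that filter sideways along the tray until it sits on the round mark of the empty place, with the fingers only: slide it flat, do not lift or tip it. Leave the filter already parked at the other end, the filters still in the magazine and the things standing around where they are.

Things in the scene. Friction and masses are not known exactly. Their poses are not given: they have to be found in the camera images.
- dispenser: Fixed metal filter dispenser: a square tower (magazine) with a plunger behind it and a long tray in front. Origin: underside on the bench, on the magazine's axis. Its x axis is the way the plunger is pushed and filters come out (roughly away from the robot), y to the left of that, z up.
- magazine (a point): Point on the magazine's axis, on its floor, 6 mm above the bench. The magazine is a dark tower, dispenser x -21 to +21 mm, y -24 to +24 mm, top 44 mm above the bench, open at the top. The guides of the plunger, 17 mm high, run back from it to x = -62 mm.
- outlet (a point): Point on the tray, 40 mm along dispenser x from the magazine's axis: centre of a filter just ejected (up to 4 mm farther is possible). The tray's surface is 6 mm above the bench; clear lane dispenser x 19.5 to 60 mm, y -105 to +105 mm, with lips 4 mm high along both sides (none at the magazine) and a 4 mm high stop at each end. A dark round inlay, 36 mm, marks a place at each end.
- plunger (a joint): Travel of the plunger in m: 0 = out (rest), 0.045 = home against its stop. A spring pushes it out, about 2 N at rest and 6 N when home; let go, it returns by itself in under 1 s. Its 8 mm thick blade pushes out only the lowest filter; the others drop by one when it is out again.
- plunger_face (a point): Centre of the flat outer face, looking to dispenser -x, of the plunger's round black button (28 mm diameter, 8 mm thick, axis level, 8.5 to 36.5 mm above the bench). At rest it lies 75 mm behind the magazine's axis, 22.5 mm above the bench; it moves with the plunger. Push it along dispenser +x.
- filter_1: Lowest of three filters in the magazine, the one that comes out. All filters are alike: flat round disc, aluminium rim with a glass pane, 32 mm diameter, 10 mm thick, about 30 g, loose. Origin: centre of the underside, z up.
- filter_2: The middle filter in the magazine, resting on filter_1; same kind, same origin. It stays in the magazine.
- filter_3: The top filter in the magazine; same kind, same origin. It stays in the magazine.
- filter_parked: Filter of the same kind already parked in the place at one end of the tray (left or right varies), same origin.
- empty_place: The empty place at the other end of the tray: centre of its inlay, 40 mm along dispenser x from the magazine's axis and 85 mm to the left or right (y) of it, level with the tray's surface. A filter touching the end stop has its centre 89 mm from the outlet line, 4 mm beyond this point.
- eyepiece: Bystander: black eyepiece standing upright, 33 mm diameter, 47 mm high, left of the plunger. Origin: centre of the underside.
- post_holder: Bystander: white post holder with a brass screw, 40 x 31 mm, 38 mm high, right of the plunger. Origin: centre of the underside.
- angle_bracket: Bystander: small metal angle bracket, 26 x 34 mm, 31 mm high, beyond the tray. Origin: centre of the underside.

How it is judged:
On the way, in this order (a step that is already met when the one before it is completed fails the run):
1. the plunger is pushed home and one filter is out on the tray (value of joint plunger above 0.041 m and x of filter_1 in the frame of dispenser above 0.033 m), for 0.05 s.
2. the plunger has been let back out (value of joint plunger below 0.006 m and x of filter_1 in the frame of dispenser above 0.033 m), for 0.1 s.
At the end, for the whole second after the job is handed in: The ejected filter lies flat and still on the tray with its centre within 9 mm of the empty place's centre; the plunger is out again; the other two filters are in the magazine, one place lower; the parked filter is within 15 mm of where it was (horizontal distance between filter_1 and empty_place below 0.009 m and height (world z) of filter_1 between 0.004 and 0.009 m and angle between filter_1's own z axis and vertical below 0.1 rad and linear speed of filter_1 below 0.01 m/s and value of joint plunger below 0.006 m and horizontal distance between each of filter_2, filter_3 and magazine below 0.01 m and distance of filter_parked from where it was at the start of the episode below 0.015 m and height (world z) of filter_2 below 0.009 m and height (world z) of filter_3 below 0.02 m); the robot touches nothing.
It fails at once if a second filter leaves the magazine (horizontal distance between any of filter_2, filter_3 and magazine above 0.018 m).
It fails at once if a filter is lifted (height (world z) of any of filter_1, filter_parked above 0.015 m or height (world z) of filter_2 above 0.024 m or height (world z) of filter_3 above 0.034 m).
It fails at once if the ejected filter is tipped up (angle between filter_1's own z axis and vertical above 0.5 rad).
It fails at once if the parked filter is pushed away (distance of filter_parked from where it was at the start of the episode above 0.015 m).
It fails at once if a bystander is moved by more than 25 mm (distance of any of eyepiece, post_holder, angle_bracket from where it was at the start of the episode above 0.025 m).
It also fails if it takes over 56 s, if anything falls off the work surface, if the arm or the gripper's body presses on something with over 40 N, if the wrist force passes 120 N, or if a joint passes its speed limit or range.

ROBOT

A 7-joint arm with a two-finger parallel gripper is mounted at the origin on a cart in front of the work surface, level with it; the furniture and walls round the work are solid. World frame = base frame: x ahead of the robot, y to its left, z up, the work surface at z = 0. Lengths are in m, angles in rad, forces in N, time in s.
With the tool pointing down it reaches from about 0.4 to 0.85 m from the base axis. Payload 4.5 kg.
Tool frame: the origin (TCP) lies midway between the tips of the shut fingers; the grasp point (between the pads) lies behind it (env.grip_point_offset is the z of the grasp point in the tool frame, in m); z points along the fingers, y is the line along which they close (so a half turn about z gives the same grasp; the last joint's range is limited). The gripper opens to 85 mm and grips with 20 to 120 N. Pads are 22 mm wide; open, the fingers measure 114 mm over their backs; the gripper's body (76 mm by 85 mm) begins 54 mm behind the grasp point. The pads swing forward as they close: fully open they stand 13 mm farther back than shut.
Start: joints at [1.367, 0.689, -0.195, 1.565, 0.157, 0.902, -0.215], TCP at [0.147, -0.607, 0.231] pointing down, gripper open.
Joint ranges: [-3.01, 3.01], [-0.46, 2.08], [-1.47, 1.51], [0.13, 2.56], [-1, 4.14], [0.04, 2.09], [-2.66, 2.66]. Speed limits (rad/s): [2.57, 2.57, 3.14, 3.14, 3.14, 3.14, 3.14].

INTERFACE

Orientations are given as a 3x3 rotation matrix whose columns are the frame's x, y, z axes.
In Python, from plant import readout, vision, workorder, env gives the robot as it stands.
- The arm moves only by the tool move_arm, never from a script. Its arguments are lists of equal length, an entry for each row: "delta_pos": the shift along the tool's x, y, z each as a share of 0.75 m, from -1 to 1, a list of three; "delta_rot": the turn, a rotation vector about the tool's x, y, z each as a share of pi rad, from -1 to 1, a list of three; "gripper": the closure, from 0 (fully open) to 1 (shut). In form: {"delta_pos": [[dx, dy, dz], ...], "delta_rot": [[ax, ay, az], ...], "gripper": [gripper, ...]}. A call has 1 to 12 rows; each row is the pose to reach, as a shift and turn from the pose commanded when the call began, along the tool's axes at that moment, turning the shorter way round; what a row does not reach only later rows make up. A row lasts 1/10 s, in which the tool goes at most 50 mm and 8.59 degrees, less where a joint would pass 70% of its speed; a pose out of reach is approached as far as the arm can. A call with a number of a shift or a turn outside -1 to 1 is refused whole. A call with a gripper value outside its range is refused whole. The fingers move at their own pace and stop on an object; "grip_force" is the grip in N (left out, the last holds). Time passes only in rows, so rows that repeat a pose let the fingers close. It gives the time, the measured TCP pose, the force, the opening and the grip force at its end, in the units of the state.
- readout.get_state(): the state, without advancing time (a new reading comes with each control period).
- vision.grab_frame(name): name is "side" or "top"; returns the picture (400x640x3 uint8, red, green, blue); there is no depth.
- vision.camera_params(name): a dict with "fx", "fy", "cx", "cy" (pixels), "k1" (the pictures are not rectified: a ray, as slopes to the right and down, at radius r is drawn at 1 + k1 r^2 times it, then the intrinsics apply), "origin" and "attitude" of the camera in the world. Camera axes: x right, y up, looking along -z (the intrinsics and any distortion apply to the point x, -y, -z); pixel columns grow to the right and rows downward; lengths in m; the calibration is good to about 2 mm. A picture is of the moment at which its call begins. camera_params takes no time and is no camera call.
- workorder.job_done(): hands the job in; it is judged then, once.
The state is a dict: "time": time; "joint_positions": joint angles; "joint_velocities": joint speeds; "tau": joint torques, N m; "position": TCP position; "ee_rot": TCP orientation; "wrist_force": force on the tool from outside, world axes, zero at the start; "moment": the same for the moment, N m; "grip_width": finger opening in m; "gripper_force": force on a finger pad.
Only numpy, scipy, OpenCV 4.12 (cv2) and the standard library are available. Lean on these libraries where they do the work, as an engineer would, in place of code of your own. Each camera call takes 0.05 s, during which the arm holds its last target. There are 200 camera calls.

## Working session

There is one attempt and no reset: what is moved stays moved. The work goes in short steps, Python scripts to look and compute and a tool call to move; the robot and the scene stay as the last step left them, time stands still between calls to the robot, and variables do not carry over. Pictures are saved under pics/ and viewed, at most 10 in all, crops included, and the job is handed in when it is done.

Besides the shell and the picture viewer there is one more tool, called after "Emit:" by a JSON object that holds its "api" and its "payload", one argument or row to a line. move_arm: Moves the arm, as the interface text tells. Shift numbers are shares of 0.75 m and turn numbers shares of pi rad, none past 1 either way. Its arguments: {"type":"object","properties":{"delta_pos":{"type":"array"},"delta_rot":{"type":"array"},"gripper":{"type":"array"},"grip_force":{"type":"number"}},"required":["delta_pos","delta_rot","gripper"]}

```bash
mkdir -p pics; ls; python3 - <<'E'
from plant import readout, vision, workorder, env
import cv2
for n in("side","top"):
    im=vision.grab_frame(n); cv2.imwrite(f"pics/{n}0.png",im[:,:,::-1]); print(vision.camera_params(n))
s=readout.get_state(); print(s["time"],s["position"],s["ee_rot"],s["grip_width"],env.grip_point_offset,s["wrist_force"])
E
```

```text
pics
{'fx': 384.4537009274113, 'fy': 384.4537009274113, 'cx': 316.8582858047266, 'cy': 190.39953016801744, 'k1': -0.07966872987180089, 'origin': array([ 0.42114257, -0.51524732,  0.49204632]), 'attitude': array([[ 0.97585393,  0.11251257, -0.18721653],
       [-0.21838454,  0.51890376, -0.82646662],
       [ 0.00415948,  0.8473959 ,  0.53094528]])}
{'fx': 490.2656960222902, 'fy': 490.2656960222902, 'cx': 323.22133212065114, 'cy': 198.13155186540607, 'k1': -0.016724671079504934, 'origin': array([0.45064985, 0.18384268, 0.88852629]), 'attitude': array([[ 2.71850429e-02,  9.92443652e-01, -1.19651875e-01],
       [-9.99630403e-01,  2.69688302e-02, -3.42619828e-03],
       [-1.73437648e-04,  1.19700793e-01,  9.92809997e-01]])}
0.1 [ 0.14704772 -0.60682946  0.23052605] [[ 9.71842588e-01  2.35630417e-01 -5.39105907e-04]
 [ 2.35630998e-01 -9.71841159e-01  1.67160130e-03]
 [-1.30045199e-04 -1.75156340e-03 -9.99998458e-01]] 0.08554868398095855 -0.0187 [0.50588763 0.2805151  0.38439791]
```

View pics/side0.png

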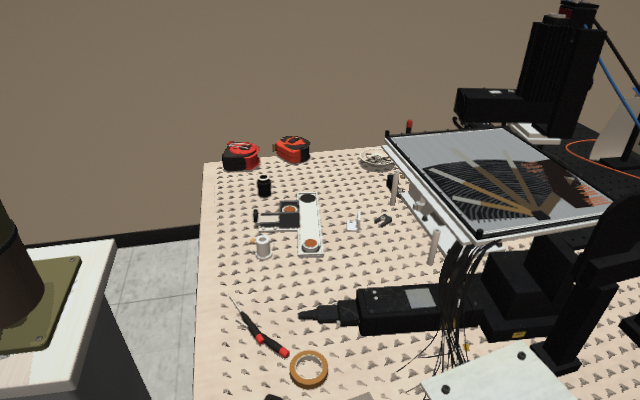

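View pics/top0.png

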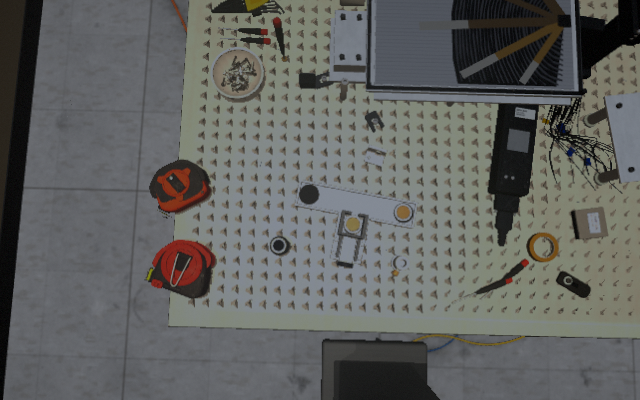

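The side view shows the dispenser near (300,220), with the empty mark at (307,198) and the parked filter at (310,244). In the top view the empty (left) mark is at (309,194), the parked filter at (403,213), the magazine at (353,225) and the button at (345,264). Next I measure them.

```bash
cat >h.py <<'E'
import numpy as np, cv2
from plant import vision
def ray(n,uv):
    p=vision.camera_params(n); K=np.array([[p['fx'],0,p['cx']],[0,p['fy'],p['cy']],[0,0,1]])
    x,y=cv2.undistortPoints(np.array([[uv]],float),K,np.array([p['k1'],0,0,0]))[0,0]
    return p['origin'],p['attitude']@np.array([x,-y,-1.])
def onplane(n,uv,z):
    o,d=ray(n,uv); return o+d*(z-o[2])/d[2]
def two(u1,u2):
    o1,d1=ray('top',u1);o2,d2=ray('side',u2)
    A=np.c_[d1,-d2]; t=np.linalg.lstsq(A,o2-o1,rcond=None)[0]
    a,b=o1+d1*t[0],o2+d2*t[1]; return (a+b)/2,np.linalg.norm(a-b)
def blobs(im,mask,box,amin=15):
    x0,y0,x1,y1=box; m=np.zeros_like(mask); m[y0:y1,x0:x1]=mask[y0:y1,x0:x1]
    n,_,st,c=cv2.connectedComponentsWithStats(m.astype(np.uint8))
    return [(c[i].round(2),st[i]) for i in range(1,n) if st[i][4]>=amin]
E
python3 - <<'E'
from h import *
for n,box in(("top",(260,160,430,290)),("side",(235,165,345,270))):
    im=cv2.imread(f"pics/{n}0.png"); hsv=cv2.cvtColor(im,cv2.COLOR_BGR2HSV)
    print(n,"dark",*blobs(im,hsv[...,2]<70,box),sep="\n")
    print("orange",*blobs(im,(hsv[...,1]>90)&(hsv[...,0]<25)&(hsv[...,2]>90),box),sep="\n")
    x0,y0,x1,y1=box
    c=cv2.resize(im[y0:y1,x0:x1],None,fx=4.5,fy=4.5,interpolation=cv2.INTER_CUBIC);cv2.imwrite(f"pics/{n}c.png",c)
a=cv2.imread("pics/topc.png");print(a.shape)
E
```

```text
top
dark
(array([308.55, 193.97]), array([299, 185,  20,  19, 293], dtype=int32))
(array([406.95, 218.18]), array([398, 211,  15,  11,  22], dtype=int32))
(array([347.27, 213.07]), array([345, 212,   6,   3,  15], dtype=int32))
(array([354.85, 229.75]), array([338, 214,  28,  26, 114], dtype=int32))
(array([283.02, 246.81]), array([270, 236,  21,  19,  86], dtype=int32))
(array([278.07, 244.84]), array([273, 240,  11,  11,  89], dtype=int32))
(array([343.94, 264.09]), array([336, 261,  17,   7,  66], dtype=int32))
orange
(array([402.8 , 211.75]), array([397, 206,  13,  13, 122], dtype=int32))
(array([352.56, 223.69]), array([347, 218,  12,  13, 124], dtype=int32))
(array([395.09, 272.57]), array([393, 270,   5,   6,  23], dtype=int32))
side
dark
(array([239.73, 167.35]), array([235, 165,  11,   6,  62], dtype=int32))
(array([263.29, 176.18]), array([260, 175,   7,   3,  17], dtype=int32))
(array([264.  , 187.88]), array([257, 179,  14,  19, 203], dtype=int32))
(array([307.43, 197.63]), array([301, 194,  14,   8,  90], dtype=int32))
(array([288.36, 204.19]), array([280, 202,  19,  10,  74], dtype=int32))
(array([255.23, 215.33]), array([253, 210,   5,  12,  43], dtype=int32))
(array([284.85, 220.44]), array([260, 213,  40,  15, 358], dtype=int32))
orange
(array([250.98, 166.83]), array([245, 165,  14,   5,  48], dtype=int32))
(array([289.17, 208.88]), array([284, 206,  11,   6,  52], dtype=int32))
(array([251.81, 240.95]), array([250, 239,   5,   5,  21], dtype=int32))
(array([310.16, 242.5 ]), array([305, 239,  12,   8,  74], dtype=int32))
(585, 765, 3)
```

View pics/topc.png

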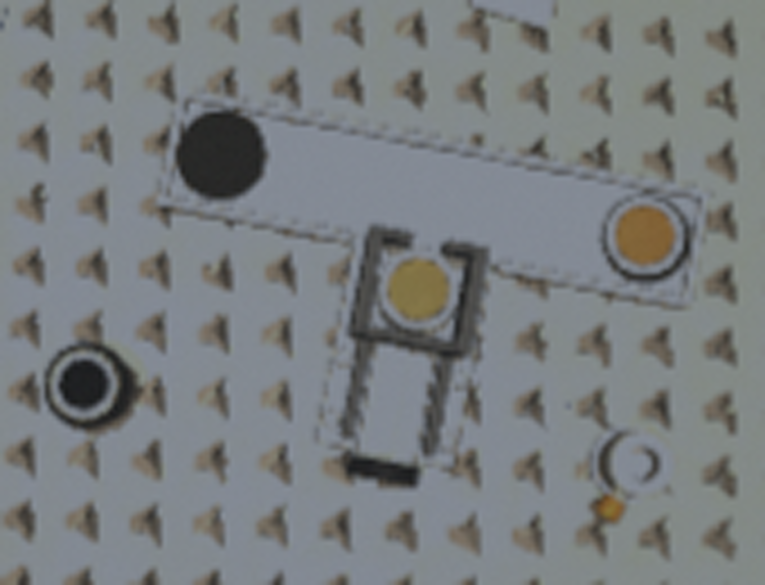

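View pics/sidec.png

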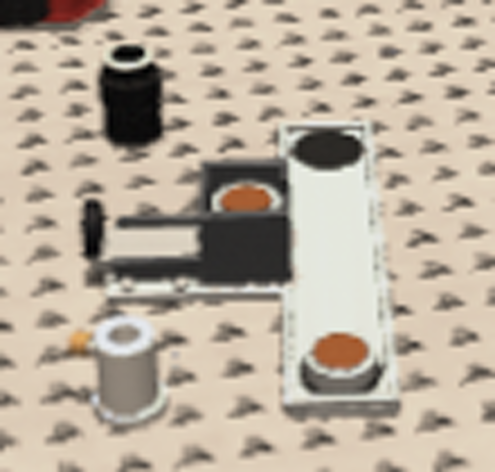

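The crops show the dark empty mark at the left end, the parked filter at the right end, the magazine with its top filter, and the button as a dark strip behind it. Triangulating from both views.

```bash
python3 - <<'E'
from h import *
np.set_printoptions(precision=4,suppress=True)
P={}
for k,a,b,z in(("mark",(308.55,193.97),(307.43,197.63),.006),("parked",(402.8,211.75),(310.16,242.5),.016),("magtop",(352.56,223.69),(289.17,208.88),.036),("button",(343.94,264.09),(255.23,215.33),.0225)):
    P[k]=onplane('top',a,z); print(k,*two(a,b),"top-plane",P[k],"side-plane",onplane('side',b,z))
d=P['mark']-P['parked']; y=d[:2]/np.linalg.norm(d[:2]); x=np.array([y[1],-y[0]])
mid=(P['mark']+P['parked'])[:2]/2
print("sep",np.linalg.norm(d[:2]),"x",x,"yaw",np.arctan2(x[1],x[0]))
o=mid-.04*x; print("origin",o)
for k in P: e=P[k][:2]-o; print(k,e@x,e@y)
E
```

```text
mark [0.5639 0.2137 0.007 ] 0.0002858564058109017 top-plane [0.5639 0.2137 0.006 ] side-plane [0.5644 0.2152 0.006 ]
parked [0.5351 0.0441 0.0165] 6.62921890214519e-05 top-plane [0.5352 0.044  0.016 ] side-plane [0.5353 0.0447 0.016 ]
magtop [0.5098 0.1346 0.0372] 0.00011346160575670373 top-plane [0.51   0.1345 0.036 ] side-plane [0.51   0.1363 0.036 ]
button [0.4397 0.1474 0.0224] 6.268131777484887e-05 top-plane [0.4397 0.1474 0.0225] side-plane [0.4396 0.1473 0.0225]
sep 0.17212544930525048 x [ 0.986  -0.1669] yaw -0.16770803413710214
origin [0.5101 0.1355]
mark 0.03999999999999997 0.08606272465262524
parked 0.039999999999999966 -0.08606272465262527
magtop 7.050529135084158e-05 -0.0010236075337189164
button -0.07138503116617602 -5.748532911086559e-05
```

```bash
cat >>h.py <<'E'
O=np.array([.5101,.1355]);X=np.array([.986,-.1669]);Y=np.array([.1669,.986])
from scipy.spatial.transform import Rotation as Ro
from plant import readout
np.set_printoptions(precision=4,suppress=True)
RT=np.array([[X[0],-Y[0],0],[X[1],-Y[1],0],[0,0,-1.]])
def W(x,y,z): return np.r_[O+x*X+y*Y,z]
def deltas(*pts,world=False):
    s=readout.get_state(); R=s['ee_rot']
    print("t",s['time'],"disp",(s['position'][:2]-O)@X,(s['position'][:2]-O)@Y,s['position'][2],"F",s['wrist_force'],"w",s['grip_width'])
    print("rot",Ro.from_matrix(R.T@RT).as_rotvec()/np.pi)
    for p in pts: print(R.T@((np.array(p) if world else W(*p))-s['position'])/.75)
E
python3 -c "
from h import *
print(W(-.106,0,.15)); deltas((.45,-.35,.30),W(-.106,0,.15),world=True)"
```

```text
[0.4056 0.1532 0.15  ]
t 0.1 disp -0.23407475831773805 -0.7925302689204539 0.23052604925046205 F [0.5059 0.2805 0.3844] w 0.08554868398095855
rot [-0.0005  0.0002  0.1291]
[ 0.4732 -0.2378 -0.0923]
[ 0.5738 -0.9034  0.1089]
```

Emit:
{"api": "move_arm", "payload": {
  "delta_pos": [
    [0.473, -0.238, -0.092],
    [0.473, -0.238, -0.092],
    [0.473, -0.238, -0.092],
    [0.473, -0.238, -0.092],
    [0.473, -0.238, -0.092],
    [0.473, -0.238, -0.092],
    [0.473, -0.238, -0.092],
    [0.5, -0.4, -0.05],
    [0.53, -0.6, -0.0],
    [0.574, -0.903, 0.109],
    [0.574, -0.903, 0.109],
    [0.574, -0.903, 0.109]
  ],
  "delta_rot": [
    [0, 0, 0.129],
    [0, 0, 0.129],
    [0, 0, 0.129],
    [0, 0, 0.129],
    [0, 0, 0.129],
    [0, 0, 0.129],
    [0, 0, 0.129],
    [0, 0, 0.129],
    [0, 0, 0.129],
    [0, 0, 0.129],
    [0, 0, 0.129],
    [0, 0, 0.129]
  ],
  "gripper": [1, 1, 1, 1, 1, 1, 1, 1, 1, 1, 1, 1]
}}

```text
time: 1.3
position: [0.4158, -0.1406, 0.2328]
ee_rot: [[0.986, -0.167, 0.0], [-0.167, -0.986, 0.0], [0.0, -0.0, -1.0]]
wrist_force: [1.3, 0.5, -0.0]
grip_width: 0.0002
gripper_force: 0.0
```

```bash
python3 -c "
from h import *
deltas((-.106,0,.15))"
```

```text
t 1.3 disp -0.04693303328023683 -0.2879981070065825 0.23282628008444442 F [ 1.2766  0.5188 -0.0079] w 0.0001724548895938122
rot [-0.     -0.0001  0.    ]
[-0.0788 -0.384   0.1105]
```

Emit:
{"api": "move_arm", "payload": {
  "delta_pos": [
    [-0.079, -0.384, 0.11],
    [-0.079, -0.384, 0.11],
    [-0.079, -0.384, 0.11],
    [-0.079, -0.384, 0.11],
    [-0.079, -0.384, 0.11],
    [-0.079, -0.384, 0.11],
    [-0.079, -0.384, 0.11],
    [-0.079, -0.384, 0.11],
    [-0.079, -0.384, 0.11]
  ],
  "delta_rot": [
    [0, 0, 0],
    [0, 0, 0],
    [0, 0, 0],
    [0, 0, 0],
    [0, 0, 0],
    [0, 0, 0],
    [0, 0, 0],
    [0, 0, 0],
    [0, 0, 0]
  ],
  "gripper": [1, 1, 1, 1, 1, 1, 1, 1, 1]
}}

```text
time: 2.2
position: [0.4057, 0.1498, 0.1508]
ee_rot: [[0.986, -0.168, -0.0], [-0.168, -0.986, -0.001], [-0.0, 0.001, -1.0]]
wrist_force: [-1.0, -0.2, 0.3]
grip_width: 0.0001
gripper_force: 0.0
```

```bash
python3 -c "
from h import *
deltas((-.106,0,.15),(-.106,0,.022))"
```

```text
t 2.2 disp -0.10530802398120262 -0.0033422014539408545 0.15083790100357783 F [-0.9718 -0.1669  0.3426] w 8.127596836795353e-05
rot [ 0.0004  0.0001 -0.0005]
[-0.0009 -0.0045  0.0011]
[-0.0009 -0.0047  0.1718]
```

Emit:
{"api": "move_arm", "payload": {
  "delta_pos": [
    [0, 0, 0.05],
    [0, 0, 0.1],
    [0, 0, 0.14],
    [0, 0, 0.171],
    [0, 0, 0.171],
    [0, 0, 0.171]
  ],
  "delta_rot": [
    [0, 0, 0],
    [0, 0, 0],
    [0, 0, 0],
    [0, 0, 0],
    [0, 0, 0],
    [0, 0, 0]
  ],
  "gripper": [1, 1, 1, 1, 1, 1]
}}

```text
time: 2.8
position: [0.413, 0.1509, 0.0281]
ee_rot: [[0.986, -0.165, -0.013], [-0.166, -0.986, -0.006], [-0.011, 0.008, -1.0]]
wrist_force: [-0.3, -0.4, 0.7]
grip_width: 0.0003
gripper_force: 0.0
```

```bash
python3 -c "
from h import *
im=vision.grab_frame('side')[:,:,::-1]
cv2.imwrite('pics/side1.png',cv2.resize(im[150:270,215:345],None,fx=5,fy=5,interpolation=cv2.INTER_CUBIC))
deltas((-.106,0,.022),(-.086,0,.022),(-.041,0,.022))"
```

```text
t 2.85 disp -0.09833966096919254 -0.0010184321454213992 0.028466986963376746 F [ 0.3186 -0.0014  0.2185] w 3.865134072158445e-05
rot [0.0025 0.0036 0.0034]
[-0.0101 -0.0015  0.0087]
[ 0.0166 -0.0012  0.0084]
[ 0.0765 -0.0006  0.0078]
```

View pics/side1.png

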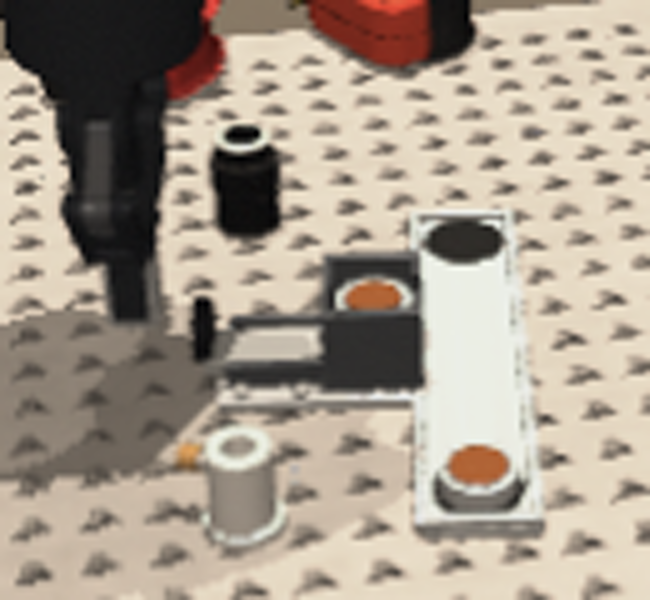

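The shut fingers are at crop (130,315), just behind the button at (202,328), and the tip is slightly high because this is the edge of the reach. I correct the pose while moving to contact.

Emit:
{"api": "move_arm", "payload": {
  "delta_pos": [
    [0.006, -0.001, 0.008],
    [0.01, -0.001, 0.008],
    [0.01, -0.001, 0.008],
    [0.01, -0.001, 0.008]
  ],
  "delta_rot": [
    [0.0025, 0.0035, 0.0035],
    [0.0025, 0.0035, 0.0035],
    [0.0025, 0.0035, 0.0035],
    [0.0025, 0.0035, 0.0035]
  ],
  "gripper": [1, 1, 1, 1]
}}

```text
time: 3.25
position: [0.4223, 0.1536, 0.0245]
ee_rot: [[0.984, -0.179, -0.004], [-0.179, -0.984, -0.0], [-0.004, 0.001, -1.0]]
wrist_force: [-0.1, -0.0, -0.2]
grip_width: 0.0002
gripper_force: 0.0
```

```bash
python3 -c "
from h import *
deltas((-.086,0,.022),(-.041,0,.022))"
```

```text
t 3.25 disp -0.0896236890174508 0.0031838021296983743 0.024513891066344377 F [-0.1492 -0.0322 -0.2068] w 0.00016221814829979893
rot [ 0.0004  0.0013 -0.004 ]
[0.0049 0.0042 0.0033]
[0.0649 0.0034 0.0031]
```

Emit:
{"api": "move_arm", "payload": {
  "delta_pos": [
    [0.004, 0.004, 0.002],
    [0.01, 0.004, 0.002],
    [0.017, 0.004, 0.002],
    [0.024, 0.004, 0.002],
    [0.031, 0.004, 0.002],
    [0.038, 0.004, 0.002],
    [0.045, 0.004, 0.002],
    [0.052, 0.004, 0.002],
    [0.058, 0.004, 0.002],
    [0.058, 0.004, 0.002]
  ],
  "delta_rot": [
    [0, 0.001, -0.004],
    [0, 0.001, -0.004],
    [0, 0.001, -0.004],
    [0, 0.001, -0.004],
    [0, 0.001, -0.004],
    [0, 0.001, -0.004],
    [0, 0.001, -0.004],
    [0, 0.001, -0.004],
    [0, 0.001, -0.004],
    [0, 0.001, -0.004]
  ],
  "gripper": [1, 1, 1, 1, 1, 1, 1, 1, 1, 1]
}}

```text
time: 4.25
position: [0.464, 0.1433, 0.0227]
ee_rot: [[0.986, -0.165, -0.003], [-0.165, -0.986, -0.001], [-0.003, 0.001, -1.0]]
wrist_force: [-6.1, 2.1, 3.4]
grip_width: -0.0001
gripper_force: 2.7
```

```bash
python3 -c "
from h import *
deltas((-.041,0,.022))
im=vision.grab_frame('side')[:,:,::-1]
cv2.imwrite('pics/side2.png',cv2.resize(im[150:270,215:345],None,fx=5,fy=5,interpolation=cv2.INTER_CUBIC))"
```

```text
t 4.25 disp -0.046784410992819284 -7.957081628320233e-06 0.022700267130020275 F [-6.1321  2.1078  3.4007] w -9.552768594335517e-05
rot [0.0003 0.0009 0.0006]
[0.0077 0.     0.0009]
```

View pics/side2.png

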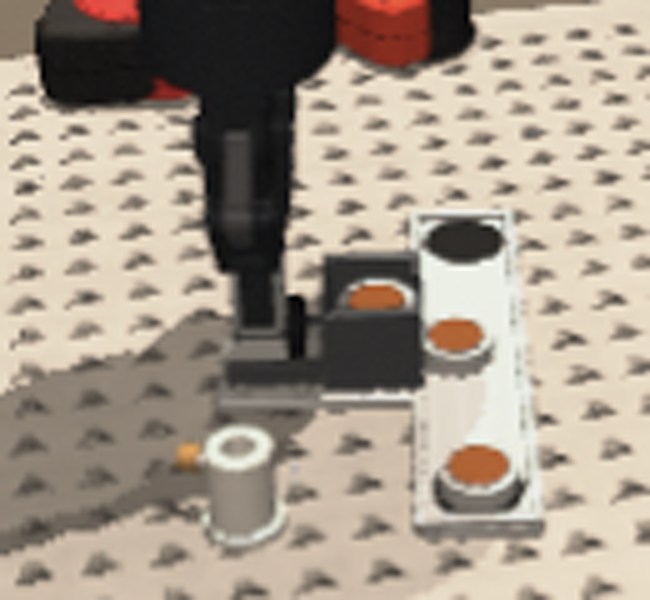

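The filter is nearly out, at crop (456,338), and the button is close to the tower. I push the last few millimetres until the stop is felt.

Emit:
{"api": "move_arm", "payload": {
  "delta_pos": [
    [0.002, 0, 0],
    [0.004, 0, 0],
    [0.006, 0, 0],
    [0.007, 0, 0],
    [0.007, 0, 0]
  ],
  "delta_rot": [
    [0, 0, 0],
    [0, 0, 0],
    [0, 0, 0],
    [0, 0, 0],
    [0, 0, 0]
  ],
  "gripper": [1, 1, 1, 1, 1]
}}

```text
time: 4.8
position: [0.4682, 0.1425, 0.0227]
ee_rot: [[0.986, -0.164, -0.004], [-0.164, -0.986, -0.001], [-0.004, 0.002, -1.0]]
wrist_force: [-6.1, 1.8, 4.9]
grip_width: 0.0002
gripper_force: 3.0
```

Emit:
{"api": "move_arm", "payload": {
  "delta_pos": [
    [0.002, 0, 0],
    [0.003, 0, 0],
    [0.004, 0, 0],
    [0.004, 0, 0]
  ],
  "delta_rot": [
    [0, 0, 0],
    [0, 0, 0],
    [0, 0, 0],
    [0, 0, 0]
  ],
  "gripper": [1, 1, 1, 1]
}}

```text
time: 5.2
position: [0.4701, 0.1422, 0.0227]
ee_rot: [[0.986, -0.164, -0.006], [-0.164, -0.987, -0.001], [-0.005, 0.002, -1.0]]
wrist_force: [-8.3, 1.8, 6.3]
grip_width: -0.0001
gripper_force: 4.0
```

Emit:
{"api": "move_arm", "payload": {
  "delta_pos": [
    [0.002, 0, 0],
    [0.004, 0, 0],
    [0.004, 0, 0],
    [0.004, 0, 0]
  ],
  "delta_rot": [
    [0, 0, 0],
    [0, 0, 0],
    [0, 0, 0],
    [0, 0, 0]
  ],
  "gripper": [1, 1, 1, 1]
}}

```text
time: 5.6
position: [0.4703, 0.1421, 0.0226]
ee_rot: [[0.987, -0.162, -0.01], [-0.162, -0.987, -0.001], [-0.01, 0.003, -1.0]]
wrist_force: [-12.8, 4.4, 10.5]
grip_width: -0.0001
gripper_force: 6.8
```

```bash
python3 -c "
from h import *
deltas((-.11,0,.05))"
```

```text
t 5.6 disp -0.04039744844807757 -0.0001063820388643185 0.022638441917020396 F [-12.7549   4.4256  10.4689] w -9.531717287609241e-05
rot [0.001  0.0031 0.0016]
[-0.0932 -0.0005 -0.0356]
```

The tool has stalled against the stop: no advance and the force has doubled. Retreat and rise.

Emit:
{"api": "move_arm", "payload": {
  "delta_pos": [
    [-0.015, 0, 0],
    [-0.03, 0, 0],
    [-0.045, 0, 0],
    [-0.06, 0, 0],
    [-0.068, 0, -0.005],
    [-0.07, 0, -0.02],
    [-0.07, 0, -0.06],
    [-0.07, 0, -0.11],
    [-0.07, 0, -0.11]
  ],
  "delta_rot": [
    [0, 0, 0],
    [0, 0, 0],
    [0, 0, 0],
    [0, 0, 0],
    [0, 0, 0],
    [0, 0, 0],
    [0, 0, 0],
    [0, 0, 0],
    [0, 0, 0]
  ],
  "gripper": [1, 1, 1, 1, 1, 1, 1, 1, 1]
}}

```text
time: 6.5
position: [0.4277, 0.1507, 0.1097]
ee_rot: [[0.986, -0.167, 0.008], [-0.167, -0.986, 0.003], [0.007, -0.004, -1.0]]
wrist_force: [0.7, 0.9, -0.4]
grip_width: 0.0002
gripper_force: 0.0
```

```bash
python3 - <<'E'
from h import *
deltas((.042,-.042,.1),(.042,-.042,.0095))
for n,(x0,y0,x1,y1) in(("side",(215,150,345,270)),("top",(260,160,430,290))):
    im=np.ascontiguousarray(vision.grab_frame(n)[:,:,::-1]);cv2.imwrite(f'pics/{n}3f.png',im)
    hsv=cv2.cvtColor(im,cv2.COLOR_BGR2HSV)
    print(n,*blobs(im,(hsv[...,1]>90)&(hsv[...,0]<25)&(hsv[...,2]>60),(x0,y0,x1,y1)),sep="\n")
    cv2.imwrite(f'pics/{n}3.png',cv2.resize(im[y0:y1,x0:x1],(520,480 if n=="side" else 398),interpolation=cv2.INTER_CUBIC))
a=cv2.imread('pics/side3.png');cv2.imwrite('pics/side3.png',a)
E
```

```text
t 6.5 disp -0.0838029826556505 0.0012376513517709411 0.10966263335360862 F [ 0.7169  0.9283 -0.3628] w 0.00023311639390512863
rot [-0.0013 -0.0022 -0.0001]
[0.1677 0.0577 0.0138]
[0.1668 0.0582 0.1345]
side
(array([253.99, 159.38]), array([249, 150,  11,  20, 159], dtype=int32))
(array([289.82, 155.23]), array([276, 150,  25,  14, 265], dtype=int32))
(array([308.5, 216.5]), array([304, 214,  10,   6,  52], dtype=int32))
(array([251.74, 240.74]), array([250, 238,   5,   6,  23], dtype=int32))
(array([310.16, 242.5 ]), array([305, 239,  12,   8,  74], dtype=int32))
top
(array([356.03, 202.69]), array([350, 197,  13,  12, 115], dtype=int32))
(array([402.8 , 211.75]), array([397, 206,  13,  13, 122], dtype=int32))
(array([349.92, 222.53]), array([346, 219,  11,  10,  49], dtype=int32))
```

View pics/side3.png

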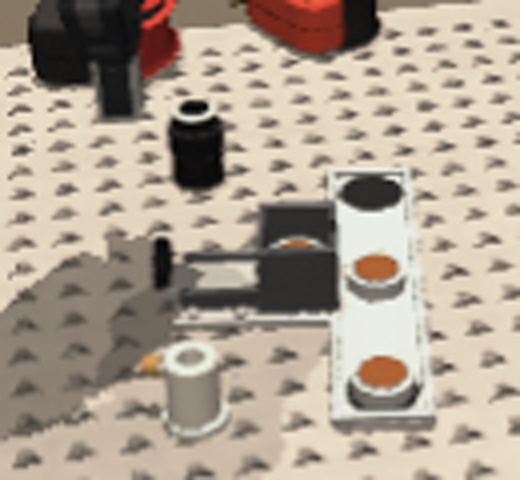

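The plunger is back out with the button at crop (162,262), the ejected filter lies on the tray at (376,270), and the stack has dropped by one. Now I move over to the lane on the right of the filter.

Emit:
{"api": "move_arm", "payload": {
  "delta_pos": [
    [0.04, 0.014, 0],
    [0.08, 0.028, 0.0],
    [0.12, 0.042, 0.005],
    [0.168, 0.058, 0.013],
    [0.168, 0.058, 0.013],
    [0.168, 0.058, 0.013],
    [0.168, 0.058, 0.013]
  ],
  "delta_rot": [
    [-0.001, -0.002, 0],
    [-0.001, -0.002, 0],
    [-0.001, -0.002, 0],
    [-0.001, -0.002, 0],
    [-0.001, -0.002, 0],
    [-0.001, -0.002, 0],
    [-0.001, -0.002, 0]
  ],
  "gripper": [1, 1, 1, 1, 1, 1, 1]
}}

```text
time: 7.3
position: [0.5396, 0.0869, 0.0948]
ee_rot: [[0.986, -0.164, -0.01], [-0.164, -0.986, -0.003], [-0.01, 0.005, -1.0]]
wrist_force: [-0.3, 0.3, 0.1]
grip_width: 0.0001
gripper_force: 0.0
```

```bash
python3 - <<'E'
from h import *
for k,a,b in(("f1",(356.03,202.69),(308.5,216.5)),):
    p,e=two(a,b);print(k,p,e,(p[:2]-O)@X,(p[:2]-O)@Y)
deltas((.040,-.042,.05),(.040,-.042,.0095))
E
```

```text
f1 [0.5491 0.1279 0.0164] 3.575900498997261e-05 0.039731282877127225 -0.0009505088605214486
t 7.3 disp 0.03722745009484248 -0.04296307327458649 0.09478380968303432 F [-0.2942  0.2764  0.0594] w 8.307029318556055e-05
rot [0.0015 0.0031 0.001 ]
[ 0.0043 -0.0015  0.0597]
[ 0.0048 -0.0018  0.1137]
```

Emit:
{"api": "move_arm", "payload": {
  "delta_pos": [
    [0.004, -0.001, 0.03],
    [0.004, -0.001, 0.06],
    [0.004, -0.001, 0.06],
    [0.004, -0.001, 0.06]
  ],
  "delta_rot": [
    [0.001, 0.002, 0.001],
    [0.001, 0.002, 0.001],
    [0.001, 0.002, 0.001],
    [0.001, 0.002, 0.001]
  ],
  "gripper": [1, 1, 1, 1]
}}

```text
time: 7.7
position: [0.5427, 0.0873, 0.0505]
ee_rot: [[0.986, -0.166, -0.003], [-0.166, -0.986, -0.001], [-0.003, 0.001, -1.0]]
wrist_force: [0.4, 0.7, 0.4]
grip_width: -0.0001
gripper_force: 0.0
```

```bash
python3 - <<'E'
from h import *
deltas((.040,-.042,.0095))
E
```

```text
t 7.7 disp 0.04014139748171097 -0.042063765856923806 0.05046613383963554 F [0.4132 0.6569 0.4366] w -7.059754309811691e-05
rot [0.0005 0.0009 0.0002]
[-0.     -0.0002  0.0546]
```

Emit:
{"api": "move_arm", "payload": {
  "delta_pos": [
    [0, 0, 0.025],
    [0, 0, 0.045],
    [0, 0, 0.054],
    [0, 0, 0.054],
    [0, 0, 0.054]
  ],
  "delta_rot": [
    [0, 0, 0],
    [0, 0, 0],
    [0, 0, 0],
    [0, 0, 0],
    [0, 0, 0]
  ],
  "gripper": [1, 1, 1, 1, 1]
}}

```text
time: 8.2
position: [0.544, 0.0868, 0.0107]
ee_rot: [[0.986, -0.168, -0.0], [-0.168, -0.986, -0.0], [-0.0, 0.001, -1.0]]
wrist_force: [0.5, -0.3, 0.5]
grip_width: 0.0002
gripper_force: 0.0
```

```bash
python3 - <<'E'
from h import *
deltas((.040,-.042,.0095),(.040,.04,.0095))
im=np.ascontiguousarray(vision.grab_frame('side')[:,:,::-1])
cv2.imwrite('pics/side4.png',cv2.resize(im[150:270,265:395],None,fx=5,fy=5,interpolation=cv2.INTER_CUBIC))
E
```

```text
t 8.2 disp 0.04153725596904698 -0.042364221630668726 0.01068639761785584 F [ 0.4973 -0.316   0.4993] w 0.00019722640168239584
rot [ 0.0002  0.0001 -0.0003]
[-0.002  -0.0005  0.0016]
[-0.0021 -0.1098  0.0015]
```

View pics/side4.png

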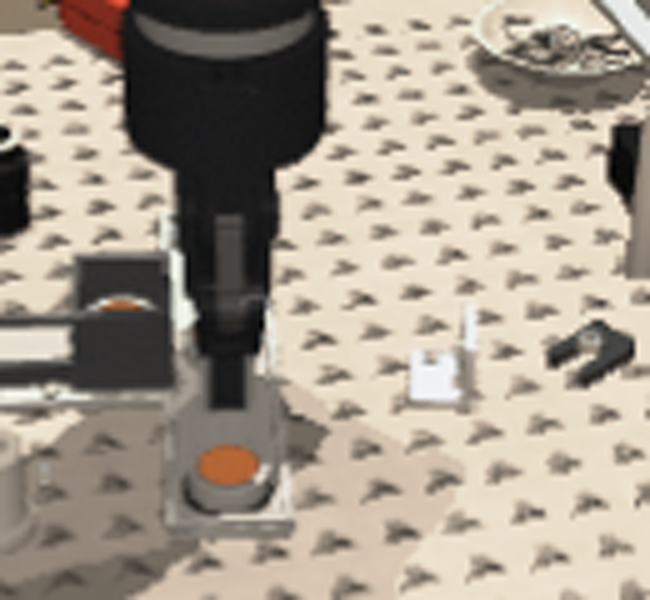

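The fingers are in the lane between the parked filter at (230,467) and the ejected one, which they hide, and clear of both lips. Push slowly left.

Emit:
{"api": "move_arm", "payload": {
  "delta_pos": [
    [-0.001, -0.01, 0.001],
    [-0.001, -0.02, 0.001],
    [-0.001, -0.03, 0.001],
    [-0.001, -0.04, 0.001],
    [-0.001, -0.049, 0.001],
    [-0.001, -0.058, 0.001],
    [-0.001, -0.067, 0.001],
    [-0.001, -0.076, 0.001],
    [-0.001, -0.085, 0.001],
    [-0.001, -0.094, 0.001],
    [-0.001, -0.1, 0.001],
    [-0.001, -0.1, 0.001]
  ],
  "delta_rot": [
    [0, 0, 0],
    [0, 0, 0],
    [0, 0, 0],
    [0, 0, 0],
    [0, 0, 0],
    [0, 0, 0],
    [0, 0, 0],
    [0, 0, 0],
    [0, 0, 0],
    [0, 0, 0],
    [0, 0, 0],
    [0, 0, 0]
  ],
  "gripper": [1, 1, 1, 1, 1, 1, 1, 1, 1, 1, 1, 1]
}}

```text
time: 9.45
position: [0.5557, 0.1608, 0.0096]
ee_rot: [[0.986, -0.168, -0.001], [-0.168, -0.986, -0.002], [-0.001, 0.002, -1.0]]
wrist_force: [0.1, -1.7, 5.7]
grip_width: -0.0002
gripper_force: 3.0
```

```bash
python3 - <<'E'
from h import *
deltas((.040,.0545,.0095))
im=np.ascontiguousarray(vision.grab_frame('top')[:,:,::-1]);hsv=cv2.cvtColor(im,cv2.COLOR_BGR2HSV)
for c,s in blobs(im,(hsv[...,1]>70)&(hsv[...,0]<28)&(hsv[...,2]>50),(290,170,430,240)):
    p=onplane('top',c,.016); print(c,s,(p[:2]-O)@X,(p[:2]-O)@Y)
cv2.imwrite('pics/top5.png',cv2.resize(im[160:290,260:430],None,fx=4.5,fy=4.5,interpolation=cv2.INTER_CUBIC))
E
```

```text
t 9.45 disp 0.04073822417090506 0.03256761425558236 0.009572938059916717 F [ 0.1266 -1.6657  5.6993] w -0.00016099372589332484
rot [ 0.0006  0.0002 -0.0002]
[-0.001  -0.0292  0.    ]
[316.44 174.24] [309 170  15  11  59] 0.0767013978450851 0.07866360058954383
[349.62 175.79] [339 170  22  13  82] 0.08550679799676543 0.0194305186148977
[408.63 173.3 ] [391 170  37  11 174] 0.11061752126417426 -0.08420858472152848
[326.33 184.92] [320 177  14  19  64] 0.06105708894495286 0.057412244572182386
[318.42 187.37] [314 183   9  10  19] 0.05393787859852233 0.07050237008964308
[419.64 194.65] [400 182  30  31 239] 0.07618573772981387 -0.11034046357206988
[418.91 222.23] [401 207  29  32 111] 0.02706738734601432 -0.1175231405642621
[352.08 225.53] [346 220  13  12 126] -0.001769878646654776 -0.0016727296962379366
```

View pics/top5.png

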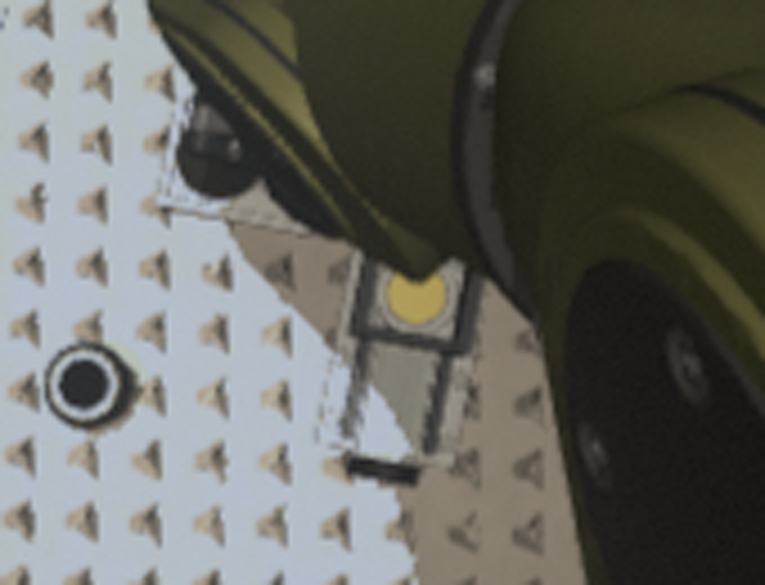

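The arm covers the lane in the top view, so I cannot see the filter there. I check the upward force and locate the filter numerically in the side view.

```bash
python3 - <<'E'
from h import *
deltas((.040,.0545,.0095))
im=np.ascontiguousarray(vision.grab_frame('side')[:,:,::-1]);hsv=cv2.cvtColor(im,cv2.COLOR_BGR2HSV)
for c,s in blobs(im,(hsv[...,1]>70)&(hsv[...,0]<25)&(hsv[...,2]>50),(280,185,345,265),8):
    p=onplane('side',c,.016); print(c,s,(p[:2]-O)@X,(p[:2]-O)@Y)
print("dark",*blobs(im,hsv[...,2]<70,(295,185,330,265),5),sep="\n")
# dark tool bottom-most rows per column
m=hsv[...,2]<70
print("expected px of mark (307.4,197.6)"); print("\n".join("".join("#" if v<60 else "o" if v<120 else "." for v in r) for r in hsv[188:232,290:330,2]))
E
```

```text
t 9.5 disp 0.04075889144932574 0.03262679659885815 0.009599010395094691 F [-0.5522 -2.4104  5.2506] w 0.00011944798312604247
rot [ 0.0005  0.0002 -0.0003]
[-0.001  -0.0292  0.0001]
[288.8 210.6] [285 210   9   2  15] -0.0018802814952470573 0.023177354136915563
[310.14 242.54] [304 239  13   8  80] 0.03996268518142452 -0.08546579894428732
dark
(array([308.17, 195.39]), array([301, 185,  16,  26, 262], dtype=int32))
(array([296.67, 214.09]), array([295, 201,   5,  27, 112], dtype=int32))
(array([317.6, 249. ]), array([316, 247,   4,   5,   5], dtype=int32))
expected px of mark (307.4,197.6)
...........o#####oooooo###o.............
............#####oooooo###..............
............o############o..............
.............############...............
.............o###########...............
............o############o..............
.............############...............
............o############o..............
...........o#############...............
...........##############o..............
..........o##############o.....o........
..........o##############...............
....ooooo..o
[... 599 characters left out ...]
...
#########oo................oo.ooooooo...
#########oo................o..ooooo.....
#########oo....................oo......o
#########oo....................oo....o.o
#########oo....................o........
#########oo.............................
#########oo.............................
#########oo.............................
#########oo.............................
#########oo.............................
##########o.............................
#########oo.............................
ooooooooooo.............................
........................................
.........oo.............................
........................................
..ooooo.................................
```

The filter sits flat directly behind the fingers. The 5 N upward force with 2.4 N sideways suggests the tips are rubbing the tray, so I raise slightly, push on, then back off and look.

Emit:
{"api": "move_arm", "payload": {
  "delta_pos": [
    [-0.001, 0, -0.003],
    [-0.001, -0.008, -0.003],
    [-0.001, -0.016, -0.003],
    [-0.001, -0.022, -0.003],
    [-0.001, -0.026, -0.003],
    [-0.001, -0.026, -0.003],
    [-0.001, -0.026, -0.003]
  ],
  "delta_rot": [
    [0, 0, 0],
    [0, 0, 0],
    [0, 0, 0],
    [0, 0, 0],
    [0, 0, 0],
    [0, 0, 0],
    [0, 0, 0]
  ],
  "gripper": [1, 1, 1, 1, 1, 1, 1]
}}

```text
time: 10.25
position: [0.5579, 0.1801, 0.0111]
ee_rot: [[0.986, -0.168, -0.002], [-0.168, -0.986, -0.001], [-0.001, 0.001, -1.0]]
wrist_force: [-0.1, 0.0, -0.0]
grip_width: 0.0002
gripper_force: 0.0
```

```bash
python3 - <<'E'
from h import *
deltas((.040,.04,.013),(.040,.0,.013),(.04,-.03,.09))
E
```

```text
t 10.25 disp 0.03967246471353865 0.05194376125703024 0.01113582638261593 F [-0.1309  0.0409 -0.0428] w 0.00016630403813992515
rot [ 0.0003  0.0005 -0.0003]
[ 0.0005  0.0159 -0.0025]
[ 0.0005  0.0693 -0.0024]
[ 0.0004  0.1094 -0.105 ]
```

Emit:
{"api": "move_arm", "payload": {
  "delta_pos": [
    [0, 0.02, 0],
    [0, 0.04, -0.01],
    [0, 0.07, -0.06],
    [0, 0.109, -0.105],
    [0, 0.109, -0.105],
    [0, 0.109, -0.105]
  ],
  "delta_rot": [
    [0, 0, 0],
    [0, 0, 0],
    [0, 0, 0],
    [0, 0, 0],
    [0, 0, 0],
    [0, 0, 0]
  ],
  "gripper": [1, 1, 1, 1, 1, 1]
}}

```text
time: 10.85
position: [0.5446, 0.0968, 0.0911]
ee_rot: [[0.985, -0.172, 0.0], [-0.172, -0.985, -0.002], [0.0, 0.002, -1.0]]
wrist_force: [-0.1, 0.2, -1.3]
grip_width: 0.0001
gripper_force: 0.0
```

```bash
python3 - <<'E'
from h import *
im=np.ascontiguousarray(vision.grab_frame('side')[:,:,::-1]);hsv=cv2.cvtColor(im,cv2.COLOR_BGR2HSV)
for c,s in blobs(im,(hsv[...,1]>90)&(hsv[...,0]<25)&(hsv[...,2]>70),(280,185,345,265),8):
    p=onplane('side',c,.016); print(c,s,(p[:2]-O)@X,(p[:2]-O)@Y)
deltas((.04,.03,.09),(.04,.03,.012))
im=np.ascontiguousarray(vision.grab_frame('top')[:,:,::-1]);hsv=cv2.cvtColor(im,cv2.COLOR_BGR2HSV)
for c,s in blobs(im,(hsv[...,1]>80)&(hsv[...,0]<28)&(hsv[...,2]>80),(295,180,345,215)):
    p=onplane('top',c,.016); print(c,s,(p[:2]-O)@X,(p[:2]-O)@Y)
E
```

```text
[307.5  196.93] [303 196  10   3  28] 0.04004150588673606 0.07525616041262619
[288.5  210.67] [285 210   8   2  12] -0.0025228544852361505 0.022944532990139887
[310.08 242.51] [304 239  13   8  79] 0.03985103165061224 -0.08537106154872931
t 10.9 disp 0.039778070404709355 -0.030973472523632258 0.09029662478147066 F [ 0.1496  1.0026 -1.4889] w 0.00011474546366947022
rot [ 0.0004  0.0004 -0.0009]
[ 0.0001 -0.0813  0.0003]
[ 0.0002 -0.0814  0.1043]
[313.5 194.5] [308 189  12  12 120] 0.03955623269434501 0.07664642806263947
```

In the top view the filter is at dispenser (39.6, 76.6) mm, lying flat, and the mark measured 86.1 mm in the same view. It is 9 mm short, so I push once more to a TCP y of 61 mm.

Emit:
{"api": "move_arm", "payload": {
  "delta_pos": [
    [0, -0.04, 0],
    [0, -0.081, 0.01],
    [0, -0.081, 0.05],
    [0, -0.081, 0.09],
    [0, -0.081, 0.104],
    [0, -0.081, 0.104],
    [0, -0.081, 0.104]
  ],
  "delta_rot": [
    [0, 0, 0],
    [0, 0, 0],
    [0, 0, 0],
    [0, 0, 0],
    [0, 0, 0],
    [0, 0, 0],
    [0, 0, 0]
  ],
  "gripper": [1, 1, 1, 1, 1, 1, 1]
}}

```text
time: 11.65
position: [0.5545, 0.1595, 0.0123]
ee_rot: [[0.986, -0.168, -0.001], [-0.168, -0.986, -0.001], [-0.001, 0.001, -1.0]]
wrist_force: [0.2, 0.4, 0.4]
grip_width: -0.0001
gripper_force: 0.0
```

```bash
python3 - <<'E'
from h import *
deltas((.04,.061,.0115))
E
```

```text
t 11.65 disp 0.03980142802180303 0.031122163069097264 0.012265630799864088 F [0.1671 0.3863 0.4346] w -8.631660323674425e-05
rot [ 0.0003  0.0004 -0.0003]
[ 0.0002 -0.0398  0.001 ]
```

Emit:
{"api": "move_arm", "payload": {
  "delta_pos": [
    [0, -0.008, 0.001],
    [0, -0.016, 0.001],
    [0, -0.022, 0.001],
    [0, -0.028, 0.001],
    [0, -0.033, 0.001],
    [0, -0.037, 0.001],
    [0, -0.04, 0.001],
    [0, -0.04, 0.001],
    [0, -0.04, 0.001]
  ],
  "delta_rot": [
    [0, 0, 0],
    [0, 0, 0],
    [0, 0, 0],
    [0, 0, 0],
    [0, 0, 0],
    [0, 0, 0],
    [0, 0, 0],
    [0, 0, 0],
    [0, 0, 0]
  ],
  "gripper": [1, 1, 1, 1, 1, 1, 1, 1, 1]
}}

```text
time: 12.55
position: [0.5594, 0.1888, 0.0112]
ee_rot: [[0.986, -0.168, -0.002], [-0.168, -0.986, -0.001], [-0.001, 0.001, -1.0]]
wrist_force: [-0.4, -0.5, -0.1]
grip_width: -0.0
gripper_force: 0.0
```

Emit:
{"api": "move_arm", "payload": {
  "delta_pos": [
    [0, 0.015, 0],
    [0, 0.03, 0],
    [0, 0.06, -0.03],
    [0, 0.09, -0.07],
    [0, 0.14, -0.11],
    [0, 0.14, -0.11],
    [0, 0.14, -0.11],
    [0, 0.14, -0.11]
  ],
  "delta_rot": [
    [0, 0, 0],
    [0, 0, 0],
    [0, 0, 0],
    [0, 0, 0],
    [0, 0, 0],
    [0, 0, 0],
    [0, 0, 0],
    [0, 0, 0]
  ],
  "gripper": [1, 1, 1, 1, 1, 1, 1, 1]
}}

```text
time: 13.35
position: [0.5416, 0.0855, 0.0935]
ee_rot: [[0.986, -0.168, -0.002], [-0.168, -0.986, -0.0], [-0.002, 0.001, -1.0]]
wrist_force: [-0.8, -0.4, -0.6]
grip_width: 0.0003
gripper_force: 0.0
```

```bash
python3 - <<'E'
from h import *
for n,box in(("side",(280,185,345,265)),("top",(295,180,345,215))):
    im=np.ascontiguousarray(vision.grab_frame(n)[:,:,::-1]);hsv=cv2.cvtColor(im,cv2.COLOR_BGR2HSV)
    for c,s in blobs(im,(hsv[...,1]>80)&(hsv[...,0]<28)&(hsv[...,2]>80),box):
        p=onplane(n,c,.016); print(n,c,s,(p[:2]-O)@X,(p[:2]-O)@Y)
    if n=="side": cv2.imwrite('pics/side6.png',cv2.resize(im[150:270,215:345],None,fx=5,fy=5,interpolation=cv2.INTER_CUBIC))
deltas()
E
```

```text
side [310.07 242.48] [304 239  13   8  83] 0.03983523251426638 -0.0852808048898981
top [309.14 193.71] [303 188  13  12 121] 0.039442878875049645 0.0846031872283307
t 13.45 disp 0.03905921886688825 -0.04326407342068094 0.09308797791608706 F [ 0.0326  0.159  -0.0523] w 7.721248572625966e-06
rot [0.0003 0.0009 0.0001]
```

View pics/side6.png

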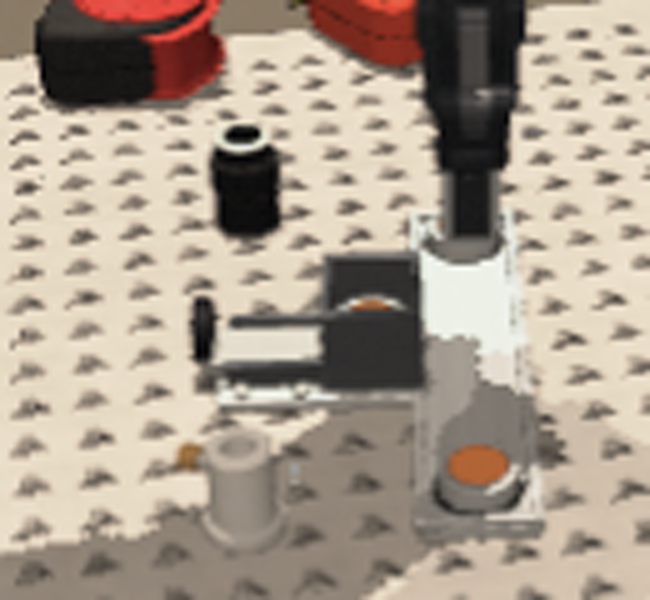

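The filter is at (39.4, 84.6) mm, within 2 mm of the mark. The picture shows the plunger out (button at crop (202,328)), the parked filter in place, and the raised fingers touching nothing. Handing in.

```bash
python3 -c "
from plant import workorder
print(workorder.job_done())"
```

```text
the job is handed in; nothing more can be done
None
```

I handed the job in at about 13.5 s of the 56 s allowed, with no verdict returned: one filter is out and lies within about 2 mm of the empty place's mark, the plunger is back out, the parked filter has not moved, and the other two filters dropped one place in the magazine.

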